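# Click the spare reagent cartridge into the empty holder

### The job

One of the two reagent cartridge holders on the lab bench is still empty. Take the spare tall rectangular cartridge (the twin of the one already loaded) from the bench and press it, upright, down into the empty holder past the sprung side ball until it clicks fully home, then let go of it. Leave the loaded cartridge seated where it is.

Things in the scene. Friction and masses are not known exactly. Their poses are not given: they have to be found in the camera images.
- spare_center (a point): Spare cartridge, loose, upright on the bench: white block 52 mm (x) by 36 mm (y), black round cap (24 wide, 16 high) on top, 124 mm tall in all, 0.15 kg. Not wanted: one only 72 mm tall, a round bottle. Point: half-way up, 62 mm above its underside; z up. Grip across the 36 mm, 65 to 100 mm above the underside. A 4 mm deep groove rings it 8.6 to 23 mm up. Fits either way round (half turn).
- holder_seat (a point): Empty open-topped aluminium holder, fixed. Point: centre of its floor, 6 mm above the bench; z up. Pocket 58 mm (x) by 46 mm (y); the cartridge's 52 mm goes along x. Straight walls rise 29 mm above the point, then lips flare 8 mm outwards per side up to 40 mm. Home: underside on the floor, cartridge centre 62 mm above the point, up to 3 mm towards -x. A twin holder is full.
- holder_ball (a joint): Sprung steel ball, 14 mm wide, poking 9 mm into the empty holder through its +x wall, 14 mm above the floor. Value: m pushed outwards; 0 when out (empty, or clicked into the groove), 0.003 to 0.009 as the cartridge's foot passes. Spring 7 N at 0, plus 0.8 N per mm. A cartridge just set in stops on it 10 to 20 mm above the floor; pushing on takes 5 to 15 N straight down.
- loaded_center (a point): The cartridge already seated in the second holder, same size and make as the spare; its top stands 130 mm above the bench. Point: its centre, half-way up. Leave it alone.

How it is judged:
By the outcome, as a careful person would: the job done as asked, in the order asked, and still so for the second after the job is handed in, with the robot touching nothing.
It also fails if it takes over 38 s, if anything falls off the work surface, if the arm or the gripper's body presses on something with over 40 N, if the wrist force passes 120 N, or if a joint passes its speed limit or range.

### The arm

A 7-joint arm with a two-finger parallel gripper is mounted at the origin on the work surface. World frame = base frame: x ahead of the robot, y to its left, z up, the work surface at z = 0. Lengths are in m, angles in degrees, forces in N, time in s.
With the tool pointing down it reaches from about 0.4 to 0.85 m from the base axis. Payload 10.4 kg.
Tool frame: the origin (TCP) lies midway between the tips of the shut fingers; the grasp point (between the pads) lies 19 mm behind it; z points along the fingers, x is the direction in which the jaws open and shut, and the axes are right-handed (so a half turn about z gives the same grasp; the last joint's range is limited). The gripper opens to 87 mm and grips with 3 to 60 N. Pads are 19 mm wide; open, the fingers measure 117 mm over their backs; the gripper's body (75 mm by 190 mm) begins 51 mm behind the grasp point.
Start: joints at [65.798, 19.034, -3.707, 83.658, 1.238, 77.344, -5.071], TCP at [0.243, -0.576, 0.186] pointing down, gripper open.
Joint ranges: [-148.97, 148.97], [-28.65, 121.19], [-84.17, 76.75], [9.2, 138.47], [-72.65, 252.65], [3.7, 117.97], [-149.18, 149.18]. Speed limits (degrees/s): [127.2, 127.2, 159.86, 159.86, 180, 180, 180].

### API

Orientations are given as a 3x3 rotation matrix whose columns are the frame's x, y, z axes.
In Python, from cell import * gives the robot as it stands.
- The arm moves only by the shell command python3 -m handwheel 'ROWS' [FORCE]. ROWS is JSON, one flat list of numbers, 7 for each row, row after row: the shift along the tool's x, y, z in m, then the turn, a rotation vector about the tool's x, y, z in rad, then the finger opening in m, from 0 to 0.087. A call has 1 to 20 rows; each row is the pose to reach, as a shift and turn from the pose measured when the call began, along the tool's axes at that moment; what a row does not reach only later rows make up. A row lasts 1/10 s, in which the tool goes at most 50 mm and 8.59 degrees, less where a joint would pass 70% of its speed; a pose out of reach is approached as far as the arm can. A call with a gripper value outside its range is refused whole. The fingers move at their own pace and stop on an object; FORCE is the grip in N (left out, the last holds). Time passes only in rows, so rows that repeat a pose let the fingers close. It gives the time, the measured TCP pose, the force and the opening at its end, in the units of the state.
- state(): the state, without advancing time (a new reading comes with each control period).
- capture(name): name is "side" or "top" or "wrist"; returns a dict with "frame" (384x512x3 uint8, blue, green, red), "fov_y" (degrees; the focal length in pixels is half the picture's height over the tangent of half this angle, whatever the lens; pixels are square), "cx", "cy" (the principal point, pixels), "rvec" (rotation vector, rad) and "tvec" (3), from world to camera coordinates, as OpenCV has them; the wrist camera has in their place "T_tool_cam" (4x4, takes a point from camera to tool coordinates, whose origin is the TCP and whose axes are the tool frame's). Camera axes: x right, y down, z forward; pixel columns grow to the right and rows downward; lengths in m; the calibration is good to about 2 mm. A picture is of the moment at which its call begins: read the wrist's pose just before it. There is no depth.
- finish_job(): hands the job in, once; it reports no verdict.
Trained networks look in a picture, given as the dict that the camera call returned (one of the last four; its "shot" number tells which), for a name from the list of things; names that differ only in an ending like _2 or _b are one class to them, and where a whole thing is asked for, a point or a joint stands for the part that bears it (a point fixed in the world has none). Each returns a list of dicts, best first, with "confidence" (0 to 1); they miss things now and then, are a little off and sometimes report something else, mostly with a low value. They report only what shows in the picture. A call takes as long as a camera call.
- cut_out(name, picture): "region" (384x512 bool, what is visible of it) and "position" ([column, row] in pixels, amid what is visible of it).
- place_of(name, picture): "position" ([column, row] in pixels: a listed point, or the origin of a listed thing).
The state is a dict: "time_s": time; "joint_positions": joint angles; "qvel": joint speeds; "joint_efforts": joint torques, N m; "ee_pos": TCP position; "tool_rot": TCP orientation; "contact_force": force on the tool from outside, world axes, zero at the start; "moment": the same for the moment, N m; "finger_gap": opening from 0.0 (shut) to 1.0 (fully open).
Only numpy, scipy, OpenCV 4.12 (cv2) and the standard library are available. Lean on these libraries where they do the work, as an engineer would, in place of code of your own. Each camera call takes 0.05 s, during which the arm holds its last target.

## Working session

There is one attempt and no reset: what is moved stays moved. The work goes in short steps, Python scripts to look and compute and a shell command to move; the robot and the scene stay as the last step left them, time stands still between calls to the robot, and variables do not carry over. Pictures are saved under pics/ and viewed, and the job is handed in when it is done.

```bash
mkdir -p pics; ls; cat > h.py <<'E'
from cell import *
import numpy as np, cv2
def K(p):
    f=p["frame"].shape[0]/2/np.tan(np.radians(p["fov_y"])/2)
    return np.array([[f,0,p["cx"]],[0,f,p["cy"]],[0,0,1]])
def ext(p):
    if "rvec" in p:
        R=cv2.Rodrigues(np.array(p["rvec"],float))[0]; t=np.array(p["tvec"],float).ravel(); return R,t
    s=p["st"]; T=np.eye(4); T[:3,:3]=np.array(s["tool_rot"]); T[:3,3]=s["ee_pos"]
    W=T@np.array(p["T_tool_cam"]); W=np.linalg.inv(W); return W[:3,:3],W[:3,3]
def shot(n):
    s=state(); p=capture(n); p["st"]=s; return p
def ray(p,uv):
    R,t=ext(p); d=R.T@np.linalg.inv(K(p))@np.array([uv[0],uv[1],1.]); return -R.T@t,d/np.linalg.norm(d)
def atz(p,uv,z):
    o,d=ray(p,uv); return o+d*(z-o[2])/d[2]
def proj(p,X):
    R,t=ext(p); q=K(p)@(R@np.array(X)+t); return q[:2]/q[2]
def tri(rs):
    A=0;b=0
    for o,d in rs:
        M=np.eye(3)-np.outer(d,d);A=A+M;b=b+M@o
    X=np.linalg.solve(A,b); return X,[np.linalg.norm((np.eye(3)-np.outer(d,d))@(X-o)) for o,d in rs]
E
python3 - <<'E'
from h import *
s=state();print(s["time_s"],s["ee_pos"],np.round(s["tool_rot"],3).tolist(),s["finger_gap"])
P={}
for n in ["side","top","wrist"]:
    p=shot(n);P[n]=p;cv2.imwrite(f"pics/a_{n}.png",p["frame"])
    print(n,p["fov_y"],p["cx"],p["cy"],np.round(ray(p,(256,192)),3).tolist())
    for k in ["spare_center","holder_seat","holder_ball","loaded_center"]:
        for q in place_of(k,p): print(" ",k,np.round(q["position"],1),round(q["confidence"],2))
E
```

```text
pics
0.0 [ 0.24309274 -0.57531626  0.18516646] [[0.389, -0.921, -0.001], [-0.921, -0.389, 0.001], [-0.001, 0.0, -1.0]] 1.000326431209337
side 55.088370490910606 257.8604569121911 194.8944077736668 [[0.227, 0.572, 0.53], [0.39, -0.712, -0.584]]
  spare_center [341.5 140.7] 0.59
  holder_seat [147.  321.4] 0.77Traceback (most recent call last):
  File "<stdin>", line 8, in <module>
ValueError: it knows: holder_seat, loaded_center, spare_center
```

```bash
python3 - <<'E'
from h import *
P={}
for n in ["side","top","wrist"]:
    p=shot(n);P[n]=p;cv2.imwrite(f"pics/a_{n}.png",p["frame"])
    print(n,np.round(ray(p,(256,192)),3).tolist())
    for k in ["spare_center","holder_seat","loaded_center"]:
        for q in place_of(k,p):
            z={"spare_center":.062,"holder_seat":.006,"loaded_center":.068}[k]
            print(" ",k,np.round(q["position"],1),round(q["confidence"],2),np.round(atz(p,q["position"],z),4))
E
```

```text
side [[0.227, 0.572, 0.53], [0.39, -0.712, -0.584]]
  spare_center [341.  142.8] 0.59 [ 0.4422 -0.2952  0.062 ]
  holder_seat [148.3 321.2] 0.86 [0.5655 0.3349 0.006 ]
  loaded_center [245.6 231.8] 0.6 [0.4934 0.1303 0.068 ]
top [[0.333, 0.006, 1.085], [0.194, -0.014, -0.981]]
  spare_center [385.6 232.2] 0.63 [ 0.4469 -0.303   0.062 ]
  holder_seat [115.4 182. ] 0.63 [0.5655 0.3308 0.006 ]
  loaded_center [199.8 204.9] 0.59 [0.5021 0.1181 0.068 ]
wrist [[0.303, -0.549, 0.385], [-0.224, -0.103, -0.969]]
```

View pics/a_side.png

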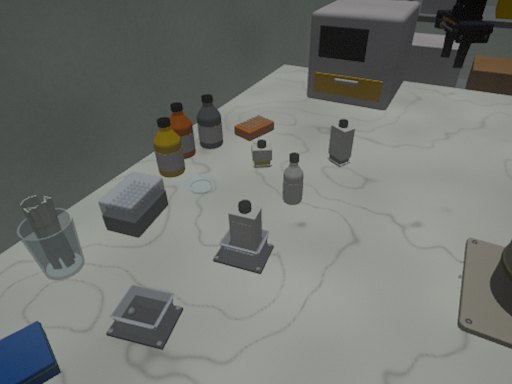

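View pics/a_top.png

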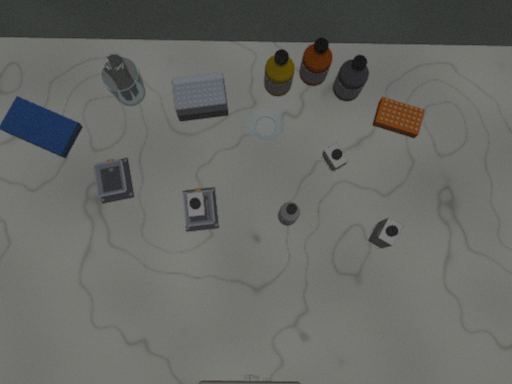

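View pics/a_wrist.png

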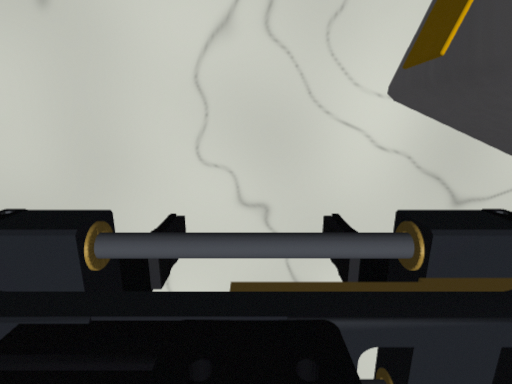

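```bash
python3 - <<'E'
import cv2,numpy as np
t=cv2.imread("pics/a_top.png");s=cv2.imread("pics/a_side.png")
def c(im,x,y,r=32,k=8): 
    return cv2.convertScaleAbs(cv2.resize(im[y-r:y+r,x-r:x+r],None,fx=300/(2*r),fy=300/(2*r),interpolation=cv2.INTER_CUBIC),alpha=1.6)
cv2.imwrite("pics/crop1.png",np.vstack([np.hstack([c(t,386,233),c(t,115,180),]),np.hstack([c(s,342,145),c(s,147,315,45)])]))
E
```

```text
(no output)
```

View pics/crop1.png

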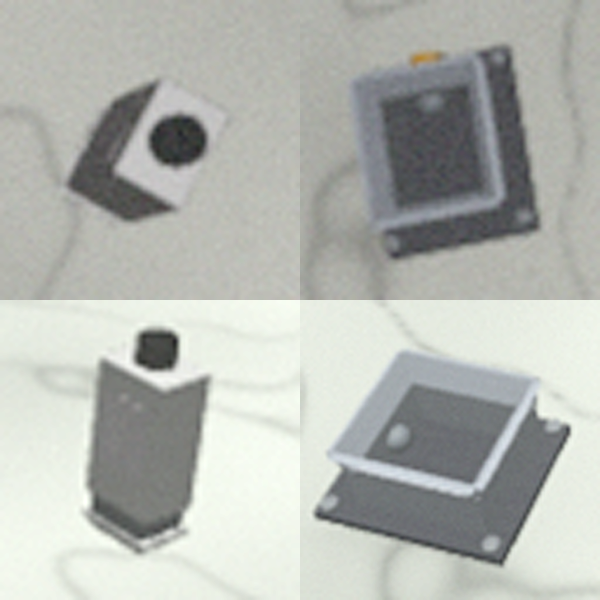

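```bash
cat > m.py <<'E'
from h import *
p=shot("top");k=64/300
def rect(p,pts,o,k,z):
    X=np.array([atz(p,(o[0]+k*(a+.5)-.5,o[1]+k*(b+.5)-.5),z) for a,b in pts])
    c=X.mean(0); e=np.diff(np.vstack([X,X[:1]]),axis=0)
    return np.round(c,4),np.round(np.linalg.norm(e,axis=1),4),np.round(np.degrees(np.arctan2(e[:,1],e[:,0])),1)
if __name__=="__main__":
    print(*rect(p,[(162,80),(228,115),(182,208),(113,172)],(354,201),k,.108))
    print(atz(p,(354+k*178,201+k*140),.124))
    print(*rect(p,[(52,78),(187,52),(203,203),(75,232)],(83,148),k,.046))
    print(*rect(p,[(210,47),(238,225),(88,258)],(83,148),k,.006))
    q=shot("side")
    print(*rect(q,[(400,350),(540,378),(477,495),(328,455)],(102,270),.3,.046) if 0 else "")
    print(*rect(q,[(100,50),(240,78),(177,195),(30,155)],(102,270),.3,.046))
    print(atz(q,(310+k*158,113+k*335),.124))
E
python3 m.py
```

```text
[ 0.444 -0.299  0.108] [0.0339 0.0491 0.035  0.0495] [-118.   151.7   62.7  -29.6]
[ 0.44301725 -0.29794473  0.124     ]
[0.5671 0.3316 0.046 ] [0.0679 0.0782 0.0639 0.0801] [ -77.6 -170.3  104.1   12.7]
[0.558  0.3173 0.006 ] [0.0964 0.0775 0.1251] [-167.7  103.7  -25.9]

[0.5681 0.3335 0.046 ] [0.0765 0.067  0.0765 0.0636] [-166.3  103.6   11.1  -76.4]
[ 0.35817423 -0.01981314  0.124     ]
```

```bash
python3 - <<'E'
from h import *
q=shot("side");p=shot("top");w=shot("wrist")
for u in [(310,92),(382,106),(400,40)]: print(atz(q,u,0))
for u in [(388,93),(512,155)]: print("w",atz(w,u,0),atz(w,u,.2))
k=64/300
print("cap side",atz(q,(310+k*157,113+k*35),.124))
s=state();R=np.array(s["tool_rot"]);d=np.array([.4437,-.2985,.185])-s["ee_pos"]
print(s["time_s"],R.T@d)
E
```

```text
[ 0.70515966 -0.76052061  0.        ]
[ 0.42290051 -0.74124281  0.        ]
[ 0.53994717 -1.71722044  0.        ]
w [ 0.40771617 -0.69899534  0.        ] [ 0.35329616 -0.62121033  0.2       ]
w [ 0.40331869 -0.90059363  0.        ] [ 0.35118478 -0.7180042   0.2       ]
cap side [ 0.44417239 -0.2986754   0.124     ]
1.0 [-0.17737946 -0.29250444  0.00095871]
```

```bash
python3 -m handwheel '[-0.04,-0.07,0,0,0,0.13,0.087, -0.07,-0.12,0,0,0,0.26,0.087, -0.10,-0.165,0,0,0,0.4,0.087, -0.13,-0.21,0,0,0,0.54,0.087, -0.155,-0.255,0,0,0,0.68,0.087, -0.17,-0.28,0,0,0,0.8,0.087, -0.177,-0.2925,0.001,0,0,0.897,0.087, -0.177,-0.2925,0.001,0,0,0.897,0.087, -0.177,-0.2925,0.001,0,0,0.897,0.087]'
python3 - <<'E'
from h import *
w=shot("wrist");cv2.imwrite("pics/b_w.png",w["frame"]);t=shot("top");cv2.imwrite("pics/b_t.png",t["frame"])
s=state();print(s["time_s"],s["ee_pos"],np.round(s["tool_rot"],3).tolist(),s["joint_positions"],s["contact_force"])
for q in place_of("spare_center",w): print(q["position"],q["confidence"],atz(w,q["position"],.062))
E
```

```text
time_s: 1.9
ee_pos: [0.4446, -0.2977, 0.185]
tool_rot: [[-0.474, -0.881, 0.0], [-0.881, 0.474, -0.0], [0.0, -0.0, -1.0]]
contact_force: [-0.6, -0.7, 0.4]
finger_gap: 0.996
2.0 [ 0.44311077 -0.29994203  0.18495293] [[-0.477, -0.879, -0.0], [-0.879, 0.477, -0.0], [0.001, 0.0, -1.0]] [ 40.16935681   8.35477994 -12.10149705  96.96434076   1.84251751
  74.87321772 -90.80246119] [-0.24957394 -1.08372955 -0.41865488]
```

View pics/b_w.png

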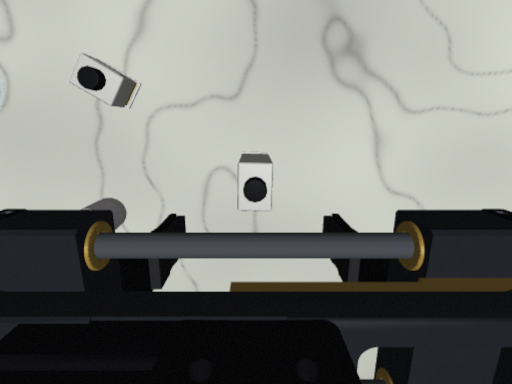

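View pics/b_t.png

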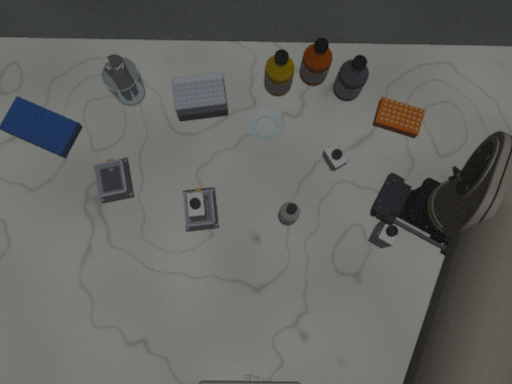

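```bash
python3 - <<'E'
from h import *
w=shot("wrist");s=w["st"]
print(s["ee_pos"],atz(w,(255,189),.124), s["contact_force"])
X=np.array([atz(w,u,.108) for u in [(238,163.5),(271.5,163.5),(272,210),(238,210)]]);print(X.round(4),X.mean(0).round(4))
print(proj(w,np.array(s["ee_pos"])),proj(w,[.4435,-.2985,.124]))
print((np.array(s["tool_rot"]).T@(np.array([.4437,-.2987,.066])-s["ee_pos"])).round(4))
E
```

```text
[ 0.44293432 -0.30024636  0.18494323] [ 0.44376336 -0.30186765  0.124     ] [ 0.23898854 -0.31298923 -0.2019071 ]
[[ 0.472  -0.2976  0.108 ]
 [ 0.4557 -0.3275  0.108 ]
 [ 0.4116 -0.3049  0.108 ]
 [ 0.4288 -0.2733  0.108 ]] [ 0.442  -0.3009  0.108 ]
[254.00734017 209.78990164] [252.11220046 190.82617316]
[-1.800e-03  1.000e-04  1.189e-01]
```

```bash
python3 -m handwheel '[0,0,0.03,0,0,0,0.087, 0,0,0.06,0,0,0,0.087, 0,0,0.09,0,0,0,0.087, 0,0,0.11,0,0,0,0.087, 0,0,0.118,0,0,0,0.087, 0,0,0.118,0,0,0,0.087, 0,0,0.118,0,0,0,0.02, 0,0,0.118,0,0,0,0.02, 0,0,0.118,0,0,0,0.02, 0,0,0.118,0,0,0,0.02, 0,0,0.118,0,0,0,0.02, 0,0,0.118,0,0,0,0.02]' 45
python3 - <<'E'
from h import *
w=shot("wrist");cv2.imwrite("pics/c_w.png",w["frame"]);t=shot("side");cv2.imwrite("pics/c_s.png",t["frame"])
s=state();print(s["time_s"],s["ee_pos"],s["finger_gap"]*.087,s["contact_force"])
E
```

```text
time_s: 3.3
ee_pos: [0.4429, -0.3003, 0.0671]
tool_rot: [[-0.479, -0.878, -0.0], [-0.878, 0.479, -0.0], [0.0, -0.0, -1.0]]
contact_force: [-0.3, 0.2, 0.8]
finger_gap: 0.54
3.4 [ 0.44288546 -0.30030655  0.06695558] 0.03898417316447333 [0.65545868 0.36304438 0.81788897]
```

View pics/c_w.png

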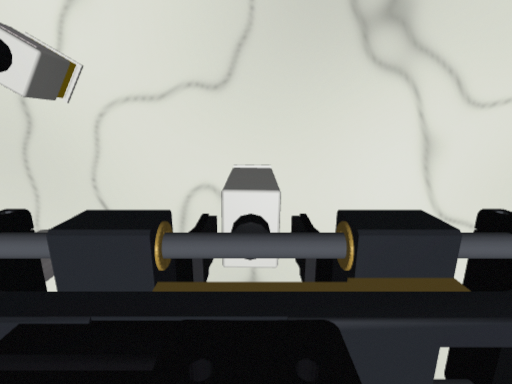

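View pics/c_s.png

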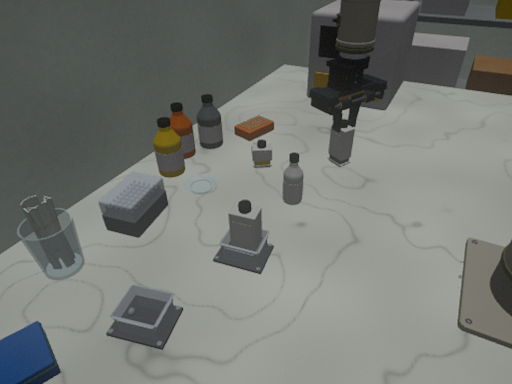

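The gripper is straddling the spare (wrist: cap ~(250,237)) and the fingers are still closing slowly, at 39 mm.

```bash
python3 -m handwheel '[0,0,0,0,0,0,0.02, 0,0,0,0,0,0,0.02, 0,0,0,0,0,0,0.02, 0,0,0,0,0,0,0.02]' 45
python3 -m handwheel '[0,0,-0.01,0,0,0,0.02, 0,0,-0.03,0,0,0,0.02, 0,0,-0.07,0,0,0,0.02, 0,0,-0.11,0,0,0,0.02, 0,0,-0.14,0,0,0,0.02, 0,0,-0.165,0,0,0,0.02, 0,0,-0.17,0,0,0,0.02, 0,0,-0.17,0,0,0,0.02]' 45
python3 - <<'E'
from h import *
w=shot("wrist");cv2.imwrite("pics/d_w.png",w["frame"]);t=shot("side");cv2.imwrite("pics/d_s.png",t["frame"])
s=state();print(s["time_s"],s["ee_pos"],s["finger_gap"]*.087,s["contact_force"])
R=np.array(s["tool_rot"]);print(R.T@(np.array([.566,.333,.237])-s["ee_pos"]),np.degrees(np.arctan2(R[1,0],R[0,0])))
E
```

```text
time_s: 3.8
ee_pos: [0.4429, -0.3003, 0.067]
tool_rot: [[-0.479, -0.878, -0.0], [-0.878, 0.479, -0.0], [0.0, 0.0, -1.0]]
contact_force: [0.2, 0.3, -0.5]
finger_gap: 0.404
time_s: 4.6
ee_pos: [0.4431, -0.3003, 0.2375]
tool_rot: [[-0.479, -0.878, 0.001], [-0.878, 0.479, -0.001], [0.0, -0.001, -1.0]]
contact_force: [0.3, -0.0, -2.4]
finger_gap: 0.402
4.7 [ 0.44231122 -0.2998798   0.23555676] 0.034562699397185224 [ 0.0419333   0.69334575 -1.95509683]
[-0.61488228  0.19430951 -0.00119642] -118.5952323578251
```

View pics/d_w.png

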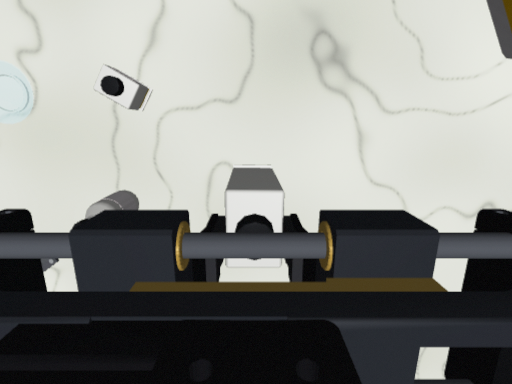

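View pics/d_s.png

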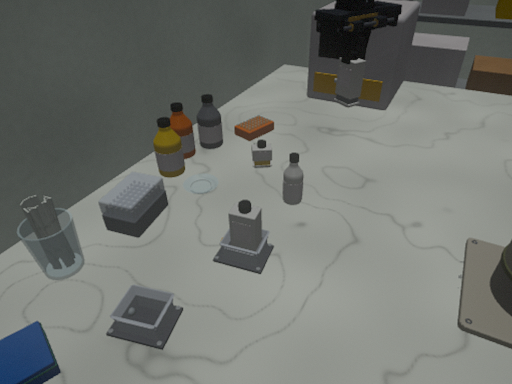

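```bash
python3 -m handwheel '[-0.02,0.006,0,0,0,-0.02,0.02, -0.06,0.019,0,0,0,-0.07,0.02, -0.10,0.032,0,0,0,-0.12,0.02, -0.14,0.044,0,0,0,-0.17,0.02, -0.18,0.057,0,0,0,-0.22,0.02, -0.22,0.07,0,0,0,-0.27,0.02, -0.26,0.082,0,0,0,-0.32,0.02, -0.30,0.095,0,0,0,-0.37,0.02, -0.34,0.107,0,0,0,-0.42,0.02, -0.38,0.12,0,0,0,-0.47,0.02, -0.42,0.133,0,0,0,-0.52,0.02, -0.46,0.145,0,0,0,-0.57,0.02, -0.50,0.158,0,0,0,-0.62,0.02, -0.54,0.171,0,0,0,-0.66,0.02, -0.575,0.182,0,0,0,-0.69,0.02, -0.60,0.19,0,0,0,-0.71,0.02, -0.615,0.194,0,0,0,-0.714,0.02, -0.615,0.194,0,0,0,-0.714,0.02, -0.615,0.194,0,0,0,-0.714,0.02]' 45
python3 - <<'E'
from h import *
for n in ["side","top","wrist"]: 
    p=shot(n);cv2.imwrite(f"pics/e_{n}.png",p["frame"])
s=state();R=np.array(s["tool_rot"]);print(s["time_s"],s["ee_pos"],np.degrees(np.arctan2(R[1,0],R[0,0])),R.round(3).tolist(),s["joint_positions"],s["finger_gap"]*.087)
im=cv2.imread("pics/e_side.png")[150:350,60:260];cv2.imwrite("pics/e_c.png",cv2.convertScaleAbs(cv2.resize(im,(600,600),interpolation=cv2.INTER_CUBIC),alpha=1.5))
E
```

```text
time_s: 6.6
ee_pos: [0.5655, 0.333, 0.2346]
tool_rot: [[0.214, -0.977, -0.004], [-0.977, -0.214, -0.0], [-0.001, 0.004, -1.0]]
contact_force: [0.1, -0.1, -1.0]
finger_gap: 0.399
6.75 [0.56644487 0.3317467  0.23567618] -77.76103986001759 [[0.212, -0.977, -0.002], [-0.977, -0.212, 0.0], [-0.0, 0.002, -1.0]] [  -7.17770775   26.88554343  -39.79870815   72.06078368   16.77501497
   86.87715027 -122.5185108 ] 0.035174728196521295
```

View pics/e_c.png

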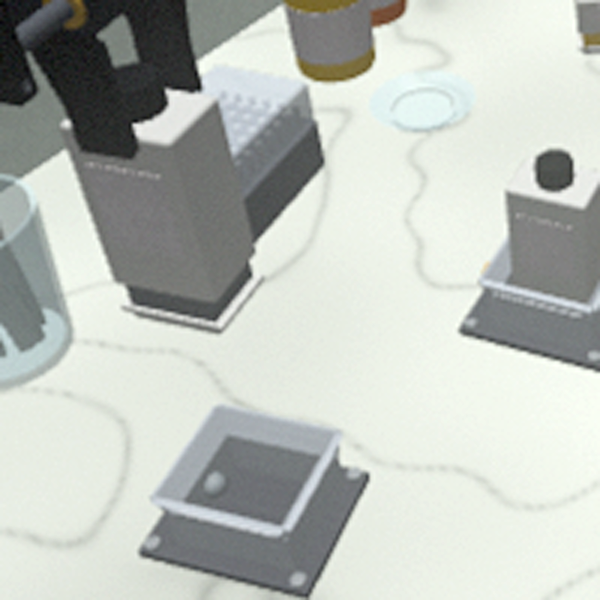

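View pics/e_top.png

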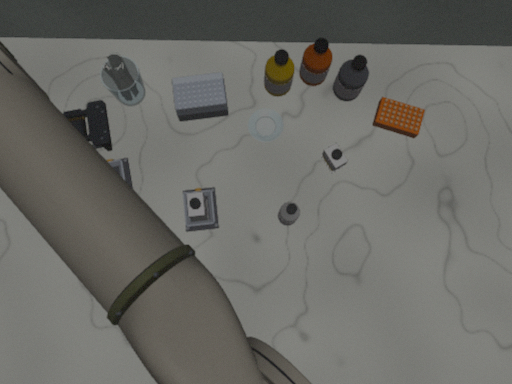

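View pics/e_wrist.png

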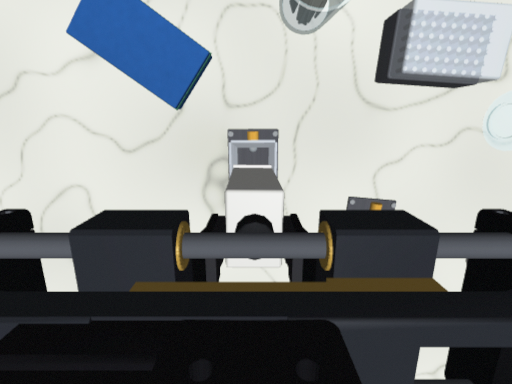

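```bash
python3 - <<'E'
from h import *
from m import rect
q=shot("side");w=shot("wrist");s=w["st"];R=np.array(s["tool_rot"])
print(s["ee_pos"])
z=s["ee_pos"][2]-.067
L=[(123,308),(220,331),(263,280)]
X=np.array([atz(q,(60+(a+.5)/3-.5,150+(b+.5)/3-.5),z) for a,b in L]);print(X.round(4)); c=(X[0]+X[2])/2
print("cart bottom centre",c.round(4),"size",np.linalg.norm(np.diff(X,axis=0),axis=1), "angs",[np.degrees(np.arctan2(*(X[i+1]-X[i])[[1,0]])) for i in (0,1)])
print("lips side",*rect(q,[(218,405),(342,434),(284,535),(152,497)],(60,150),1/3,.046))
# wrist: plate front corners, lip
Y=np.array([atz(w,u,.046) for u in [(230,139),(276,139)]]);print("lip +x edge mid wrist",Y.mean(0).round(4),np.linalg.norm(Y[0]-Y[1]),np.degrees(np.arctan2(*(Y[1]-Y[0])[[1,0]])))
Z=np.array([atz(w,u,.108+z) for u in [(226,191),(282,191),(284,266),(225,266)]]);print("cart top wrist",Z.mean(0).round(4),np.linalg.norm(np.diff(Z,axis=0),axis=1))
print("cap",atz(w,(254,238),.124+z))
E
python3 - <<'E'
import cv2
im=cv2.imread("pics/e_wrist.png")[120:280,190:330]
cv2.imwrite("pics/e_wc.png",cv2.resize(im,None,fx=4,fy=3.7,interpolation=cv2.INTER_CUBIC))
E
```

```text
[0.5665691  0.33193295 0.23593696]
[[0.5939 0.3536 0.1689]
 [0.5434 0.3443 0.1689]
 [0.5485 0.31   0.1689]]
cart bottom centre [0.5712 0.3318 0.1689] size [0.05132856 0.03464598] angs [np.float64(-169.58276883931015), np.float64(-81.57966666691136)]
lips side [0.568  0.3337 0.046 ] [0.0765 0.0645 0.0772 0.0627] [-168.3  101.9   10.3  -78.7]
lip +x edge mid wrist [0.6076 0.3433 0.046 ] 0.06444476689662836 -77.78765123095144
cart top wrist [0.5673 0.3328 0.2769] [0.03335991 0.04956369 0.03776371]
cap [0.56885176 0.33327363 0.29293696]
```

View pics/e_wc.png

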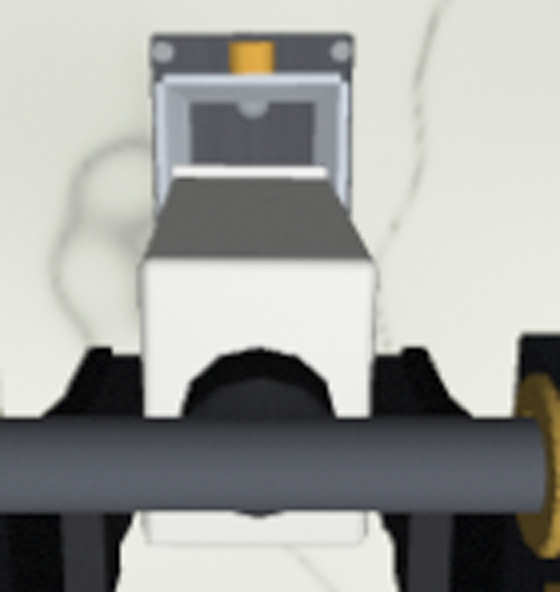

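```bash
python3 -m handwheel '[-0.001,0.001,0.03,0,0,0,0.02, -0.002,0.001,0.06,0,0,0,0.02, -0.002,0.001,0.09,0,0,0,0.02, -0.002,0.001,0.11,0,0,0,0.02, -0.002,0.001,0.115,0,0,0,0.02, -0.002,0.001,0.115,0,0,0,0.02]' 50
python3 - <<'E'
from h import *
p=shot("side");w=shot("wrist")
s=state();print(s["time_s"],s["ee_pos"],s["contact_force"],s["moment"])
a=cv2.resize(p["frame"][230:360,85:215],(480,480),interpolation=cv2.INTER_CUBIC)
b=cv2.resize(w["frame"][110:280,200:310],(310,480),interpolation=cv2.INTER_CUBIC)
cv2.imwrite("pics/f.png",np.hstack([cv2.convertScaleAbs(a,alpha=1.5),b]))
E
```

```text
time_s: 7.5
ee_pos: [0.5649, 0.3334, 0.1209]
tool_rot: [[0.212, -0.977, -0.002], [-0.977, -0.212, 0.0], [-0.0, 0.002, -1.0]]
contact_force: [-0.2, -0.5, -1.5]
finger_gap: 0.403
7.6 [0.56562456 0.33424039 0.12252325] [-0.03652275 -0.2183694  -1.02338288] [0.06026147 0.00570933 0.03459984]
```

View pics/f.png

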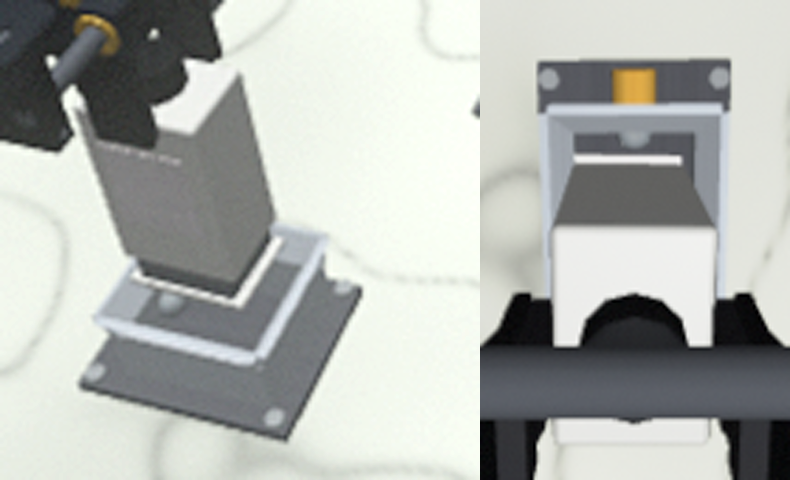

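```bash
python3 - <<'E'
from h import *
from m import rect
w=shot("wrist");q=shot("side");s=w["st"];R=np.array(s["tool_rot"])
S=np.array(s["ee_pos"]);z=S[2]-.067;print(S,z)
T=lambda X:(R.T@(X-S)).round(4)
for n,u,zz in [("foot",[(233,166.7),(271.7,166.7)],z),("lip",[(222.4,147.9),(288,147.9)],.046),("plate",[(220.6,131.6),(289.1,131.6)],.006),("cartop",[(226.3,190),(282.7,190)],z+.108)]:
    X=[atz(w,a,zz) for a in u]; print(n,T(X[0]),T(X[1]),"mid",T((X[0]+X[1])/2))
k=130/480
L=[(130,272),(240,307),(285,238)]
X=[atz(q,(85+k*(a+.5)-.5,230+k*(b+.5)-.5),z) for a,b in L]
print("side foot",[T(x) for x in X],"c",T((X[0]+X[2])/2))
L=[(328,234),(262,363),(95,318)]
X=[atz(q,(85+k*(a+.5)-.5,230+k*(b+.5)-.5),.046) for a,b in L]
print("side lip",[T(x) for x in X],"c",T((X[0]+X[2])/2))
E
```

```text
[0.56569655 0.33438883 0.12268293] 0.05568293084359112
foot [-0.0215 -0.023   0.0671] [ 0.0165 -0.023   0.067 ] mid [-0.0025 -0.023   0.067 ]
lip [-0.0325 -0.0405  0.0768] [ 0.0332 -0.0405  0.0767] mid [ 0.0003 -0.0405  0.0767]
plate [-0.0386 -0.0552  0.1168] [ 0.0388 -0.0552  0.1167] mid [ 1.000e-04 -5.520e-02  1.167e-01]
cartop [-0.0174 -0.0261 -0.041 ] [ 0.0162 -0.0261 -0.041 ] mid [-0.0006 -0.0261 -0.041 ]
side foot [array([-0.0115, -0.0328,  0.067 ]), array([-0.0153,  0.0213,  0.067 ]), array([0.0216, 0.0228, 0.0669])] c [ 0.005 -0.005  0.067]
side lip [array([0.0351, 0.035 , 0.0766]), array([-0.0313,  0.038 ,  0.0767]), array([-0.0299, -0.0405,  0.0768])] c [ 0.0026 -0.0027  0.0767]
```

```bash
python3 -m handwheel '[0,0,0.006,0,0,0,0.02, 0,0,0.012,0,0,0,0.02, 0,0,0.017,0,0,0,0.02, 0,0,0.017,0,0,0,0.02]' 50
python3 - <<'E'
from h import *
p=shot("side");w=shot("wrist")
s=state();R=np.array(s["tool_rot"]);print(s["time_s"],s["ee_pos"],"tool force",R.T@s["contact_force"],s["moment"])
a=cv2.resize(p["frame"][230:360,85:215],(480,480),interpolation=cv2.INTER_CUBIC)
b=cv2.resize(w["frame"][110:280,200:310],(310,480),interpolation=cv2.INTER_CUBIC)
cv2.imwrite("pics/g.png",np.hstack([cv2.convertScaleAbs(a,alpha=1.5),b]))
E
```

```text
time_s: 8.15
ee_pos: [0.565, 0.3339, 0.1041]
tool_rot: [[0.212, -0.977, -0.001], [-0.977, -0.212, 0.001], [-0.001, 0.001, -1.0]]
contact_force: [-0.9, -0.2, -1.8]
finger_gap: 0.402
8.25 [0.56539488 0.33428697 0.10511243] tool force [0.27751756 0.30578854 0.66407134] [ 0.01593828  0.01193804 -0.00622546]
```

View pics/g.png

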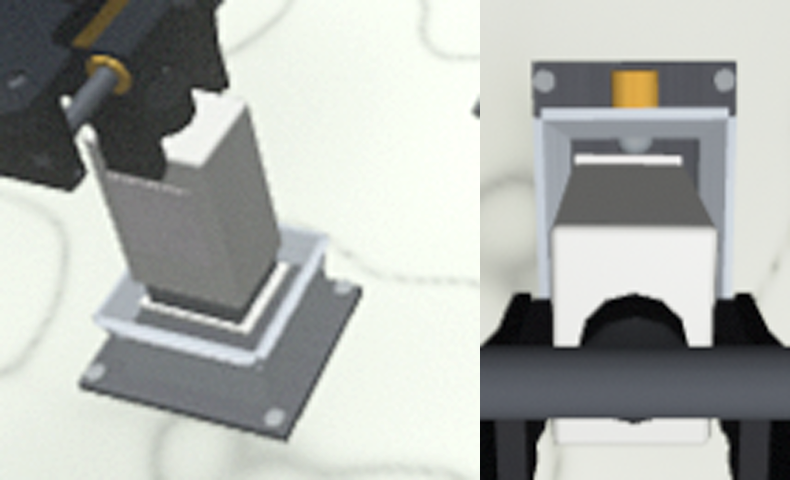

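```bash
python3 -m handwheel '[0.001,0,0.004,0,0,0,0.02, 0.001,0,0.008,0,0,0,0.02, 0.001,0,0.008,0,0,0,0.02]' 50
python3 - <<'E'
from h import *
s=state();R=np.array(s["tool_rot"]);print(s["time_s"],s["ee_pos"],"tool force",R.T@s["contact_force"],s["moment"])
E
python3 -m handwheel '[0,0,0.003,0,0,0,0.02, 0,0,0.006,0,0,0,0.02, 0,0,0.006,0,0,0,0.02]' 50
python3 - <<'E'
from h import *
p=shot("side");w=shot("wrist")
s=state();R=np.array(s["tool_rot"]);print(s["time_s"],s["ee_pos"],"tool force",R.T@s["contact_force"],s["moment"])
a=cv2.resize(p["frame"][230:360,85:215],(480,480),interpolation=cv2.INTER_CUBIC)
b=cv2.resize(w["frame"][110:280,200:310],(310,480),interpolation=cv2.INTER_CUBIC)
cv2.imwrite("pics/i.png",np.hstack([cv2.convertScaleAbs(a,alpha=1.5),b]))
E
```

```text
time_s: 8.55
ee_pos: [0.5654, 0.3329, 0.0963]
tool_rot: [[0.212, -0.977, -0.001], [-0.977, -0.212, 0.001], [-0.001, 0.001, -1.0]]
contact_force: [-0.8, 0.1, -2.0]
finger_gap: 0.402
8.55 [0.56535117 0.332946   0.09628183] tool force [-0.23261636  0.77676754  2.01185426] [ 0.02186101  0.00686079 -0.01955188]
time_s: 8.85
ee_pos: [0.565, 0.3328, 0.0897]
tool_rot: [[0.212, -0.977, -0.002], [-0.977, -0.212, 0.0], [-0.001, 0.002, -1.0]]
contact_force: [-0.1, -0.4, -2.1]
finger_gap: 0.396
8.95 [0.56529719 0.33299516 0.09028355] tool force [-0.50734607  0.42181709  1.17355617] [-0.00719765  0.00448948  0.03906876]
```

View pics/i.png

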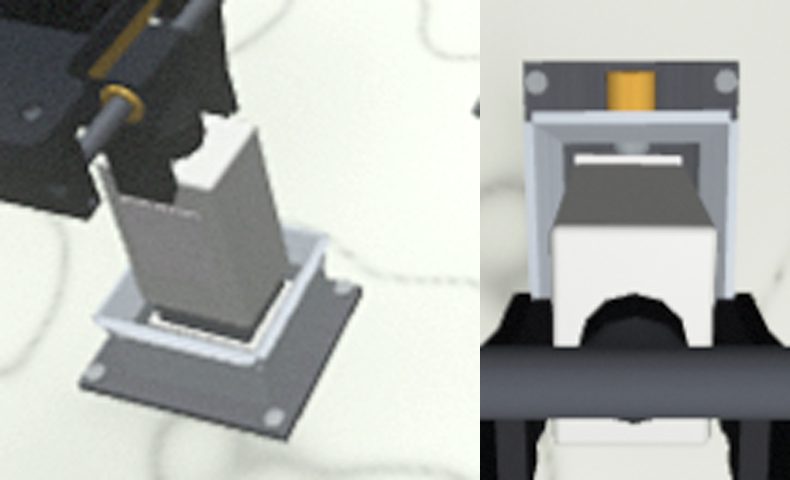

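```bash
python3 -m handwheel '[0,0,0.003,0,0,0,0.02, 0,0,0.006,0,0,0,0.02, 0,0,0.006,0,0,0,0.02]' 55
python3 -m handwheel '[0,0,0.003,0,0,0,0.02, 0,0,0.005,0,0,0,0.02, 0,0,0.005,0,0,0,0.02]' 55
python3 - <<'E'
from h import *
p=shot("side");w=shot("wrist")
s=state();R=np.array(s["tool_rot"]);print(s["time_s"],s["ee_pos"],"tool force",R.T@s["contact_force"],s["moment"])
a=cv2.resize(p["frame"][230:360,85:215],(480,480),interpolation=cv2.INTER_CUBIC)
b=cv2.resize(w["frame"][110:280,200:310],(310,480),interpolation=cv2.INTER_CUBIC)
cv2.imwrite("pics/j.png",np.hstack([cv2.convertScaleAbs(a,alpha=1.5),b]))
E
```

```text
time_s: 9.25
ee_pos: [0.5652, 0.3332, 0.0844]
tool_rot: [[0.212, -0.977, -0.001], [-0.977, -0.212, 0.001], [-0.001, 0.001, -1.0]]
contact_force: [-1.1, -0.6, 1.5]
finger_gap: 0.4
time_s: 9.55
ee_pos: [0.5653, 0.3333, 0.079]
tool_rot: [[0.212, -0.977, -0.001], [-0.977, -0.212, 0.001], [-0.001, 0.001, -1.0]]
contact_force: [0.9, 0.5, -0.9]
finger_gap: 0.399
9.65 [0.56520334 0.33333764 0.07905173] tool force [-1.47590728 -0.52112707  1.97527938] [ 0.39725223 -0.1505383   0.0524796 ]
```

View pics/j.png

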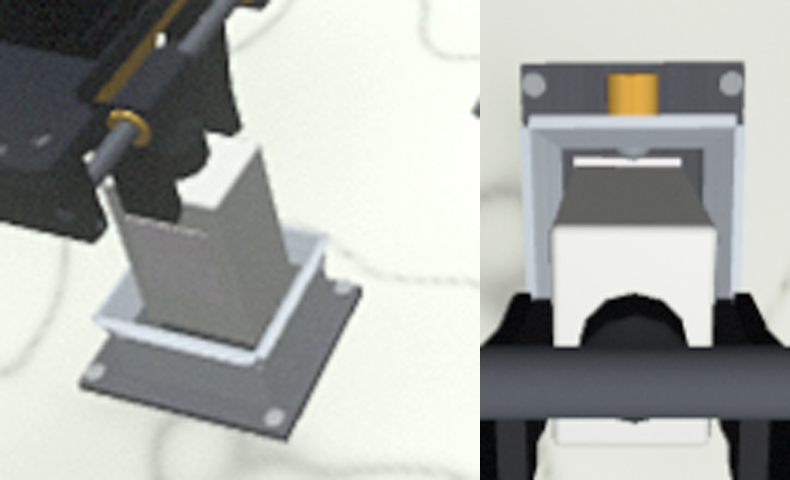

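```bash
python3 -m handwheel '[0,0,0.002,0,0,0,0.02, 0,0,0.004,0,0,0,0.02, 0,0,0.004,0,0,0,0.02]' 55
python3 - <<'E'
from h import *
s=state();R=np.array(s["tool_rot"]);print("tool force",R.T@s["contact_force"],s["moment"])
E
python3 -m handwheel '[0,0,0.002,0,0,0,0.02, 0,0,0.003,0,0,0,0.02, 0,0,0.003,0,0,0,0.02]' 55
python3 - <<'E'
from h import *
p=shot("side");w=shot("wrist")
s=state();R=np.array(s["tool_rot"]);print(s["time_s"],s["ee_pos"],"tool force",R.T@s["contact_force"],s["moment"])
a=cv2.resize(p["frame"][230:360,85:215],(480,480),interpolation=cv2.INTER_CUBIC)
b=cv2.resize(w["frame"][110:280,200:310],(310,480),interpolation=cv2.INTER_CUBIC)
cv2.imwrite("pics/k.png",np.hstack([cv2.convertScaleAbs(a,alpha=1.5),b]))
E
```

```text
time_s: 9.95
ee_pos: [0.5649, 0.3328, 0.0741]
tool_rot: [[0.212, -0.977, -0.002], [-0.977, -0.212, 0.0], [-0.001, 0.002, -1.0]]
contact_force: [2.6, 0.6, -5.4]
finger_gap: 0.401
tool force [-0.05774135 -2.68286791  5.39563327] [ 0.27838975 -0.25898943  0.03234708]
time_s: 10.25
ee_pos: [0.5655, 0.3334, 0.0729]
tool_rot: [[0.212, -0.977, -0.0], [-0.977, -0.212, 0.001], [-0.001, 0.0, -1.0]]
contact_force: [-2.3, -0.8, 10.5]
finger_gap: 0.397
10.35 [0.56549804 0.33334945 0.07293611] tool force [  0.72998989   3.26821447 -11.62956646] [-0.39554688  0.44711427 -0.04061022]
```

View pics/k.png

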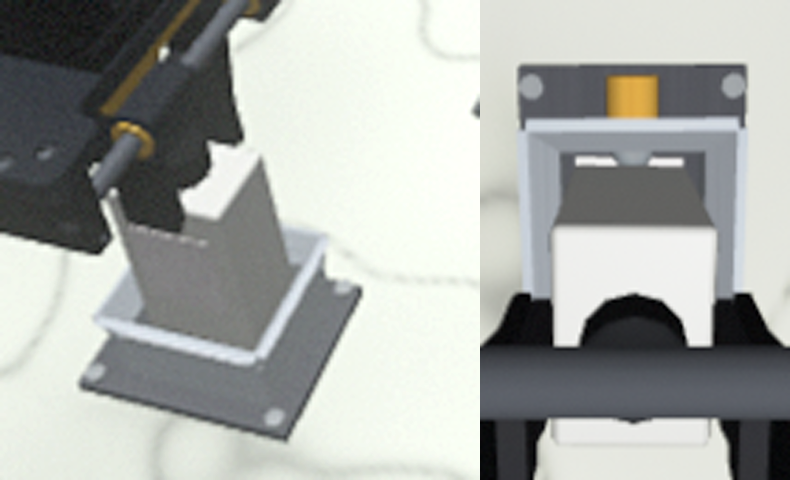

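The ball now shows above the foot plate. The downward pull (−5 N) was followed by a firm floor reaction at z = 0.073, which is what I expected when home. A slightly harder push will confirm it, then I'll release.

```bash
python3 -m handwheel '[0,0,0.001,0,0,0,0.02, 0,0,0.002,0,0,0,0.02, 0,0,0.002,0,0,0,0.02]' 55
python3 -m handwheel '[0,0,-0.0005,0,0,0,0.02, 0,0,-0.001,0,0,0,0.05, 0,0,-0.001,0,0,0,0.06, 0,0,-0.001,0,0,0,0.07, 0,0,-0.001,0,0,0,0.075, 0,0,-0.001,0,0,0,0.075, 0,0,-0.001,0,0,0,0.075, 0,0,-0.001,0,0,0,0.075]'
```

```text
time_s: 10.65
ee_pos: [0.5662, 0.3337, 0.073]
tool_rot: [[0.212, -0.977, 0.002], [-0.977, -0.212, 0.002], [-0.001, -0.002, -1.0]]
contact_force: [-2.9, -1.3, 12.6]
finger_gap: 0.4
time_s: 11.45
ee_pos: [0.5662, 0.3337, 0.0739]
tool_rot: [[0.212, -0.977, 0.002], [-0.977, -0.212, 0.002], [-0.001, -0.002, -1.0]]
contact_force: [0.6, -0.2, 0.2]
finger_gap: 0.851
```

```bash
python3 -m handwheel '[0,0,-0.02,0,0,0,0.08, 0,0,-0.05,0,0,0,0.08, 0,0,-0.09,0,0,0,0.08, 0,0,-0.12,0,0,0,0.08, 0,0.02,-0.14,0,0,0,0.08, 0,0.05,-0.15,0,0,0,0.08, 0,0.08,-0.15,0,0,0,0.08, 0,0.1,-0.15,0,0,0,0.08, 0,0.1,-0.15,0,0,0,0.08]'
python3 - <<'E'
from h import *
p=shot("side");w=shot("wrist");t=shot("top")
s=state();print(s["time_s"],s["ee_pos"],s["contact_force"])
a=cv2.resize(p["frame"][180:350,85:300],(500,395),interpolation=cv2.INTER_CUBIC)
cv2.imwrite("pics/l.png",cv2.convertScaleAbs(a,alpha=1.5));cv2.imwrite("pics/l_w.png",w["frame"])
# cap tops in side image, predicted for seated
for n,c in [("new",(.567,.333)),]:
    for z in (.114,.130): print(z,proj(p,[*c,z]),(proj(p,[*c,z])-[85,180])*[500/215,395/170])
for k in ["loaded_center","spare_center"]:
    for q in place_of(k,p): print(k,q["position"],q["confidence"],atz(p,q["position"],.068))
E
```

```text
time_s: 12.35
ee_pos: [0.4662, 0.3126, 0.2246]
tool_rot: [[0.214, -0.977, 0.003], [-0.977, -0.214, 0.001], [-0.0, -0.003, -1.0]]
contact_force: [0.5, 0.5, 0.3]
finger_gap: 0.924
12.5 [0.46898203 0.31208097 0.22388019] [ 0.22394107 -0.41991269 -0.45052863]
0.114 [134.38223177 275.78385237] [114.84239948 222.55659815]
0.13 [132.02476    268.34402731] [109.35990699 205.2699458 ]
loaded_center [243.1, 233.1] 0.62 [0.49581188 0.13552727 0.068     ]
spare_center [139.1, 297.2] 0.58 [0.56741367 0.33619484 0.068     ]
```

View pics/l.png

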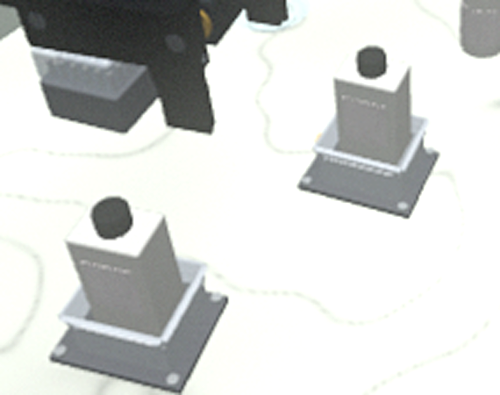

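View pics/l_w.png

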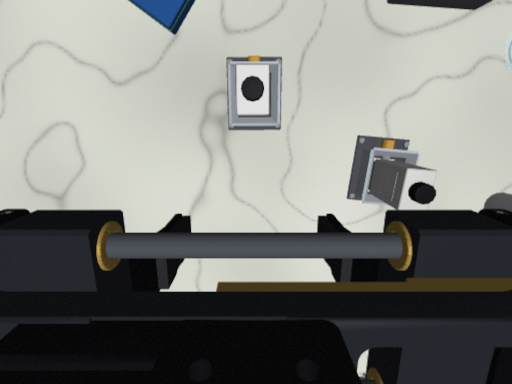

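The cartridge stands upright in the holder. Its cap top is at about (112,205) in the crop, against (109,205) predicted for fully home. The loaded twin still sits in its holder and the gripper is clear.

```bash
python3 -c "
from cell import *
print(finish_job())"
```

```text
the job is handed in; nothing more can be done
None
```

I gripped the spare tall cartridge across its 36 mm side and carried it over the bench. I pressed it upright into the empty holder past the ball, let go and backed away. The job was handed in at about 12.5 s, well inside the 38 s limit.

**Seating checks:**
- **Click:** the wrist force changed from about 5 N pulling down to about 10–12 N pushing back up, as when the ball drops into the groove and the foot meets the floor.
- **Depth:** the tool stopped at z = 0.073 m, the height I expected for fully home, and a slightly harder push did not move it further.
- **Ball:** the wrist picture showed the ball above the foot plate.
- **After letting go:** the cap top was within about 3 pixels (about 1 px in the camera image) of where a fully seated cartridge should appear. The loaded cartridge still stood in its holder, and the gripper was touching nothing.

**Disagreement:** before insertion, the side and wrist cameras differed by several millimetres on how far the cartridge was off the holder's centre. I went down in small steps while watching the force, and saw no sign of it hitting the lips.

I did not have a direct reading of the ball joint, so the click is judged from force, depth and pictures.

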